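Sort a pile of soldering gear into its holders

ROBOT

A 7-joint arm with a two-finger parallel gripper is mounted at the origin on a cart in front of the work surface, level with it; the furniture and walls round the work are solid. World frame = base frame: x ahead of the robot, y to its left, z up, the work surface at z = 0. Lengths are in m, angles in rad, forces in N, time in s.
With the tool pointing down it reaches from about 0.35 to 0.775 m from the base axis. Payload 3.1 kg.
Tool frame: the origin (TCP) lies midway between the tips of the shut fingers; the grasp point (between the pads) lies 19 mm behind it; z points along the fingers, y is the line along which they close (so a half turn about z gives the same grasp; the last joint's range is limited). The gripper opens to 85 mm and grips with 20 to 120 N. Pads are 22 mm wide; open, the fingers measure 114 mm over their backs; the gripper's body (76 mm by 85 mm) begins 54 mm behind the grasp point. The pads swing forward as they close: fully open they stand 13 mm farther back than shut.
Start: joints at [-1.309, 0.311, 0.014, 1.512, -0.004, 1.319, -0.027], TCP at [0.165, 0.525, 0.231] pointing down, gripper open.
Joint ranges: [-2.7, 2.7], [-0.3, 1.91], [-1.27, 1.3], [0.12, 2.57], [-1.44, 4.58], [0.2, 2.03], [-3.05, 3.05]. Speed limits (rad/s): [2.79, 2.79, 3.14, 3.14, 3.14, 3.14, 3.14].

INTERFACE

Orientations are given as a 3x3 rotation matrix whose columns are the frame's x, y, z axes.
In Python, from plant import env, cams, workorder gives the robot as it stands. The module is installed in compiled form; this text tells all that it offers.
- The arm moves only by the shell command python3 -m crank 'ROWS' [FORCE]. ROWS is JSON, one flat list of numbers, 5 for each row, row after row: the shift along the tool's x, y, z in m, then the turn about the tool's z in degrees, then the opening, from 0 (shut) to 1 (fully open). In form: [x, y, z, twist, hand, x, y, z, twist, hand, ...]. A call has exactly 8 rows; each row shifts and turns the commanded pose from where the row before left it, along the tool's axes as they then stand; what a row does not reach is not made up. A row lasts 1/10 s, in which the tool goes at most 50 mm and 8.59 degrees, less where a joint would pass 70% of its speed; a pose out of reach is approached as far as the arm can. A call with a gripper value outside its range is refused whole. The fingers move at their own pace and stop on an object; FORCE is the grip in N (left out, the last holds). Time passes only in rows, so rows that do not move let the fingers close, or fill a call up. It gives the time, the measured TCP pose, the force, the opening and the grip force at its end, in the units of the state.
- env.observe(): the state, without advancing time (a new reading comes with each control period).
- cams.camera(name): name is "scene" or "top" or "wrist"; returns a dict with "color" (384x512x3 uint8, red, green, blue), "intrinsics" (3x3 intrinsics, pixels), "k1" (the pictures are not rectified: a ray, as slopes to the right and down, at radius r is drawn at 1 + k1 r^2 times it, then the intrinsics apply), "rvec" (rotation vector, rad) and "tvec" (3), from world to camera coordinates, as OpenCV has them. Camera axes: x right, y down, z forward; pixel columns grow to the right and rows downward; lengths in m; the calibration is good to about 2 mm. A picture is of the moment at which its call begins. There is no depth.
- workorder.sign_off(): hands the job in; it is judged then, once.
The state is a dict: "time": time; "joints": joint angles; "qvel": joint speeds; "effort": joint torques, N m; "eef_pos": TCP position; "tool_rot": TCP orientation; "ft_force": force on the tool from outside, world axes, zero at the start; "moment": the same for the moment, N m; "finger_gap": opening from 0.0 (shut) to 1.0 (fully open); "finger_force": force on a finger pad.
Only numpy, scipy, OpenCV 4.12 (cv2) and the standard library are available. Lean on these libraries where they do the work, as an engineer would, in place of code of your own. Each camera call takes 0.05 s, during which the arm holds its last target. There are 200 camera calls.

TASK

Someone has piled the soldering gear up in the wrong place: a flux tin on a transformer on a case of soldering tips on the tip cleaner, which stands in the case's own oblong tray. Take the pile apart and set each thing upright and flat inside the rim of its own holder, dropping none: tin in the small round dish, transformer in the nearly square tray, tip cleaner in the large round dish, case in the oblong tray (it must wait somewhere until its tray is free). Leave the bottle and the yellow screwdriver where they are.

Things in the scene. Friction and masses are not known exactly. Their poses are not given: they have to be found in the camera images.
- tin: The small round pale flux tin with a press lid, diameter 30 mm, 13.5 mm high, 28 g, at the top of the pile. Origin: centre of its underside; z up. At every holder furniture 0.18 m high may stand as near as 80 mm; a hand whose fingers close along a line from 0.5 rad clockwise to 0.8 rad anticlockwise (from above) of the world x clears it.
- mains_transformer: Small laminated mains transformer, yellow winding, 50 mm along x, 45 mm along y, 36 mm high (level rails on top, the case can rest there), 0.25 to 0.4 kg, second in the pile. Origin: centre of its underside; z up. Flat side faces: across x 50 mm apart (8 to 32 mm up); across y 45 mm apart (13 to 27 mm up). In the pile its y lies along the x of the case below, within 6 degrees.
- tip_case: The flat dark case of soldering tips with a clear top, 46 mm along its x, 72 mm along its y, 23 mm high, 60 g, third in the pile, under the transformer. Origin: centre of its underside; z up.
- tip_cleaner: The round black tip-cleaner pot with brass wool in it, diameter 58 mm, 29 mm high, about 70 to 110 g, the bottom of the pile, standing on the lining of the oblong tray. Origin: centre of its underside; z up.
- small_dish: Fixed to the bench. Black plastic with a grey lining; the lining (floor) is 3 mm above the bench, the rim's top 6 mm above the bench; rim 5 mm thick. Origin: centre of its underside; z up. Small round dish for the tin: 46 mm across inside the rim, 56 mm outside.
- large_dish: Fixed to the bench. Black plastic with a grey lining; the lining (floor) is 3 mm above the bench, the rim's top 6 mm above the bench; rim 5 mm thick. Origin: centre of its underside; z up. Large round dish for the tip cleaner: 74 mm across inside the rim, 84 mm outside.
- oblong_tray: Fixed to the bench. Black plastic with a grey lining; the lining (floor) is 3 mm above the bench, the rim's top 6 mm above the bench; rim 5 mm thick. Origin: centre of its underside; z up. Oblong tray for the case of tips: 62 mm along its x and 88 mm along its y inside the rim, 72 x 98 mm outside, standing under the pile at the start. The case fits only with its long side along the tray's y.
- square_tray: Fixed to the bench. Black plastic with a grey lining; the lining (floor) is 3 mm above the bench, the rim's top 6 mm above the bench; rim 5 mm thick. Origin: centre of its underside; z up. Nearly square tray for the transformer: 66 mm along its x and 61 mm along its y inside the rim, 76 x 71 mm outside. The transformer fits in steps of a quarter turn.
- bottle: Bystander, loose, to be left alone: white squeeze bottle with blue cap, diameter 46 mm, 149 mm high, at the right of the work. Origin: centre of its underside.
- driver: Bystander, loose, to be left alone: screwdriver with yellow handle, 161 mm long along its y, 23 mm thick, lying behind the work. Origin: its middle, on the bench. (The arm starts close to a wall on its left: bring the hand over the middle of the bench before turning it.)
Things that resemble listed ones, but are neither listed nor needed, are in the scene too. What is shaped like the tin but blue is not meant. Leave any orange look-alike of the mains_transformer alone.

How it is judged:
At the end, for the whole second after the job is handed in: Tin in small dish, transformer in square tray, case in oblong tray, tip cleaner in large dish: each centred within 12 mm, on the lining (less than 1.5 mm above it), level within 0.03 rad, at rest; bottle and screwdriver within 30 mm of where they stood (horizontal distance between tin and small_dish below 0.012 m and z of tin in the frame of small_dish below 0.0045 m and angle between each of tin, mains_transformer, tip_case, tip_cleaner's own z axis and vertical below 0.03 rad and linear speed of each of tin, mains_transformer, tip_case, tip_cleaner below 0.02 m/s and angular speed of each of tin, mains_transformer, tip_case, tip_cleaner below 0.2 rad/s and horizontal distance between mains_transformer and square_tray below 0.012 m and z of mains_transformer in the frame of square_tray below 0.0045 m and horizontal distance between tip_case and oblong_tray below 0.012 m and z of tip_case in the frame of oblong_tray below 0.0045 m and horizontal distance between tip_cleaner and large_dish below 0.012 m and z of tip_cleaner in the frame of large_dish below 0.0045 m and distance of each of bottle, driver from where it was at the start of the episode below 0.03 m); the robot touches nothing.
It fails at once if one of the four piled things is tipped by more than about 35 degrees (angle between any of tin, mains_transformer, tip_case, tip_cleaner's own z axis and vertical above 0.6 rad).
It fails at once if one of the four is let fall (faster than 0.7 m/s out of the fingers: a drop of some 25 mm) ((linear speed of tin above 0.7 m/s and contact force between the fingers and tin below 0.05 N) or (linear speed of mains_transformer above 0.7 m/s and contact force between the fingers and mains_transformer below 0.05 N) or (linear speed of tip_case above 0.7 m/s and contact force between the fingers and tip_case below 0.05 N) or (linear speed of tip_cleaner above 0.7 m/s and contact force between the fingers and tip_cleaner below 0.05 N)).
It fails at once if the bottle or the screwdriver is pushed more than 30 mm out of its place (distance of any of bottle, driver from where it was at the start of the episode above 0.03 m).
It also fails if it takes over 128 s, if anything falls off the work surface, if the arm or the gripper's body presses on something with over 40 N, if the wrist force passes 120 N, or if a joint passes its speed limit or range.

## Working session

There is one attempt and no reset: what is moved stays moved. The work goes in short steps, Python scripts to look and compute and a shell command to move; the robot and the scene stay as the last step left them, time stands still between calls to the robot, and variables do not carry over. Pictures are saved under pics/ and viewed, at most 17 in all, crops included, and the job is handed in when it is done.

```bash
mkdir -p pics; cat > h.py <<'E'
import numpy as np, cv2
from plant import env, cams, workorder
def snap(n,f=None):
    c=cams.camera(n)
    if f: cv2.imwrite('pics/'+f,c['color'][:,:,::-1])
    return c
def ray(c,u,v):
    K=np.array(c['intrinsics']);p=np.array([(u-K[0,2])/K[0,0],(v-K[1,2])/K[1,1]]);q=p.copy();k=float(np.ravel(c['k1'])[0])
    for _ in range(30): q=p/(1+k*(q@q))
    R=cv2.Rodrigues(np.array(c['rvec'],float))[0];t=np.array(c['tvec'],float).ravel()
    return -R.T@t, R.T@np.array([q[0],q[1],1.])
def onz(c,u,v,z):
    o,d=ray(c,u,v);return o+d*(z-o[2])/d[2]
def proj(c,P):
    R=cv2.Rodrigues(np.array(c['rvec'],float))[0];x=R@np.array(P,float)+np.array(c['tvec'],float).ravel()
    q=x[:2]/x[2];q=q*(1+float(np.ravel(c['k1'])[0])*(q@q));K=np.array(c['intrinsics']);return K[0,0]*q[0]+K[0,2],K[1,1]*q[1]+K[1,2]
E
python3 - <<'E'
from h import *
np.set_printoptions(precision=4,suppress=True)
ims=[]
for n in('scene','top','wrist'):
    c=snap(n,n+'0.png');o,d=ray(c,255.5,191.5);print(n,o,d,c['k1'],c['intrinsics'][0])
s=env.observe();print(s['time'],s['eef_pos'],s['tool_rot'],s['finger_gap'])
E
```

```text
scene [-0.047  -0.7713  0.4946] [ 0.6976  0.5423 -0.4684] -0.06569646663379122 [356.2369   0.     252.614 ]
top [ 0.4564 -0.2931  0.9514] [ 0.0437  0.0222 -0.9989] 0.04844621226917966 [398.4985   0.     260.6542]
wrist [0.0954 0.5469 0.3727] [ 0.2841 -0.0799 -0.9556] -0.02487363085321445 [267.9122   0.     252.5563]
0.15 [0.1644 0.5243 0.2305] [[-0.9542  0.2991 -0.0005]
 [ 0.2991  0.9542 -0.0017]
 [-0.0001 -0.0018 -1.    ]] 1.0061398315208772
```

View pics/scene0.png

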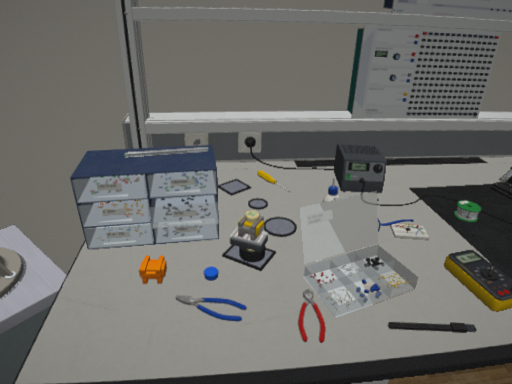

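View pics/top0.png

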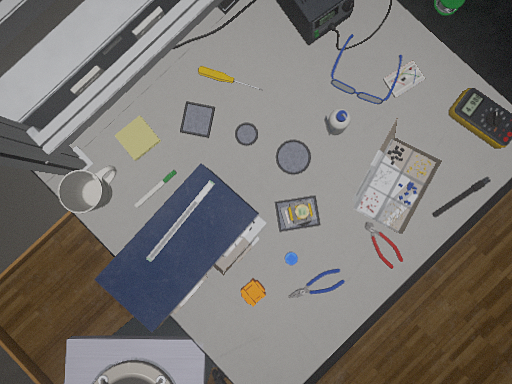

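Scene: the pile is at about (250,240). The square tray is at (234,186), the small dish at (258,203), the large dish at (280,226), and the bottle at (333,195). Top: square tray (197,119), small dish (246,133), large dish (293,156), oblong tray and pile (297,212). The blue disc (291,258) and the orange block (253,291) are look-alikes.

```bash
python3 - <<'E'
from h import *
np.set_printoptions(precision=4,suppress=True)
t=snap('top');s=snap('scene');im=t['color']
g=cv2.cvtColor(im,cv2.COLOR_RGB2GRAY)
m=(g<75).astype('uint8')
for name,(u,v) in dict(sq=(197,119),sm=(246,133),lg=(293,156),ob=(297,212)).items():
    # grey-blue lining + black rim vs pale bench
    w=52 if name!='sm' else 18
    r=cv2.threshold(g,125,255,cv2.THRESH_BINARY_INV)[1]
    r=cv2.morphologyEx(r,cv2.MORPH_CLOSE,np.ones((5,5)))
    n,l,st,ce=cv2.connectedComponentsWithStats(r)
    k=l[v,u]
    if k==0:
        ks=l[v-20:v+20,u-24:u+24];k=np.bincount(ks[ks>0]).argmax()
    cs=max(cv2.findContours((l==k).astype('uint8'),0,1)[0],key=cv2.contourArea)
    W=np.array([onz(t,*p[0],.006)[:2] for p in cs],np.float32)
    rc=cv2.minAreaRect(W);ct=cv2.minEnclosingCircle(W);print(name,st[k],rc,ct)
for n,u,v,z in[('bottle',340,116,.14),('driver',228,77,.01),('blue',291,258,.013),('orange',253,291,.03),('drawerR',258,215,.18),('drawerTop',204,166,.18),('wallc',80,160,.0)]:print(n,onz(t,u,v,z))
a=im[165:245,240:340];a=cv2.resize(a,None,fx=5,fy=5,interpolation=2)
b=s['color'][195:275,205:305];b=cv2.resize(b,None,fx=5,fy=5,interpolation=2)
cv2.imwrite('pics/c1.png',cv2.resize(np.hstack([a,b]),(800,320))[:,:,::-1])
E
```

```text
sq [180 101  35  37 967] ((0.6692487001419067, -0.12901487946510315), (0.07244397699832916, 0.07741853594779968), 79.97972869873047) ((0.6693033576011658, -0.12883970141410828), 0.05104886367917061)
sm [235 122  23  24 433] ((0.6362906098365784, -0.24703972041606903), (0.05543553829193115, 0.05266207084059715), 0.9517443776130676) ((0.6361955404281616, -0.24718765914440155), 0.02842966467142105)
lg [276 139  35  36 975] ((0.5827221274375916, -0.3600674867630005), (0.08384139090776443, 0.08095615357160568), 0.8230431079864502) ((0.582413911819458, -0.35978129506111145), 0.042326413094997406)
ob [275 195  46  37 899] ((0.4486134946346283, -0.3708469569683075), (0.07223615050315857, 0.09907488524913788), 9.939839363098145) ((0.4474621117115021, -0.37110957503318787), 0.05952678248286247)
bottle [ 0.6495 -0.4457  0.14  ]
driver [ 0.771  -0.2018  0.01  ]
blue [ 0.3437 -0.3576  0.013 ]
orange [ 0.27   -0.2708  0.03  ]
drawerR [ 0.4448 -0.2816  0.18  ]
drawerTop [ 0.5382 -0.175   0.18  ]
wallc [0.5667 0.1478 0.    ]
```

View pics/c1.png

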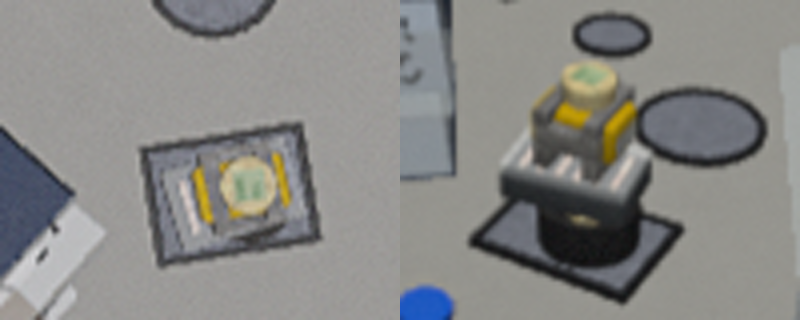

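The crop confirms the pile: pale tin (302.5,211) on the yellow/grey transformer, on the clear-topped case, on the black pot in the oblong tray. The blue disc at top (291,258) and the orange block at (253,291) are the look-alikes, wrong in colour, so I'll leave them alone. First I bring the hand over the middle of the bench and turn it.

```bash
cat >> h.py <<'E'
def go(x,y,z,yaw=None):
    s=env.observe();R=np.array(s['tool_rot']);p=np.array(s['eef_pos']);d=R.T@(np.array([x,y,z])-p)
    a=np.degrees(np.arctan2(R[1,1],R[0,1]));print('t%.1f pos %s yaw %.1f tilt %.4f d(mm) %s'%(s['time'],np.round(p,4),a,np.hypot(R[0,2],R[1,2]),np.round(d*1e3,1)),end=' ')
    if yaw is not None: print('twist %.1f'%((a-yaw+90)%180-90),end='')
    print()
E
python3 -m crank '[-0.026,-0.023,-0.0045,0,1,-0.026,-0.023,-0.0045,0,1,-0.026,-0.023,-0.0045,0,1,-0.026,-0.023,-0.0045,0,1,-0.026,-0.023,-0.0045,0,1,-0.026,-0.023,-0.0045,0,1,-0.026,-0.023,-0.0045,0,1,-0.026,-0.023,-0.0045,0,1]' 60
python3 -m crank '[-0.026,-0.023,-0.0045,0,1,-0.026,-0.023,-0.0045,0,1,-0.026,-0.023,-0.0045,0,1,-0.026,-0.023,-0.0045,0,1,-0.026,-0.023,-0.0045,0,1,-0.026,-0.023,-0.0045,0,1,-0.026,-0.023,-0.0045,0,1,-0.026,-0.023,-0.0045,0,1]'
python3 -m crank '[0,0,0,7.8,1,0,0,0,7.8,1,0,0,0,7.8,1,0,0,0,7.8,1,0,0,0,7.8,1,0,0,0,7.8,1,0,0,0,7.8,1,0,0,0,7.8,1]'
python3 - <<'E'
from h import *
t=snap('top');p=onz(t,302.5,211.3,.1045);print(p);go(p[0],p[1],.25,10)
E
```

```text
time: 1.05
eef_pos: [0.3085, 0.2857, 0.2675]
tool_rot: [[-0.954, 0.299, 0.0], [0.299, 0.954, 0.0], [-0.0, 0.0, -1.0]]
ft_force: [0.8, -0.4, 0.3]
finger_gap: 0.999
finger_force: 0.0
time: 1.85
eef_pos: [0.4518, 0.048, 0.3036]
tool_rot: [[-0.954, 0.299, 0.0], [0.299, 0.954, 0.0], [-0.0, 0.001, -1.0]]
ft_force: [1.2, 0.6, 0.1]
finger_gap: 1.0
finger_force: 0.0
time: 2.65
eef_pos: [0.4513, 0.0492, 0.3032]
tool_rot: [[-0.172, 0.985, -0.0], [0.985, 0.172, 0.0], [0.0, -0.0, -1.0]]
ft_force: [-0.2, 0.2, -0.1]
finger_gap: 1.001
finger_force: 0.0
[ 0.45306073 -0.3745708   0.1045    ]
t2.7 pos [0.4513 0.0492 0.3032] yaw 9.7 tilt 0.0002 d(mm) [-418.1  -69.5   53.2] twist -0.3
```

```bash
python3 -m crank '[-0.042,-0.007,0,0,1,-0.042,-0.007,0,0,1,-0.042,-0.007,0,0,1,-0.042,-0.007,0,0,1,-0.042,-0.007,0.01,0,1,-0.042,-0.007,0.01,0,1,-0.042,-0.007,0.01,0,1,-0.042,-0.007,0.01,0,1]'
python3 -m crank '[-0.041,-0.007,0.01,0,1,-0.041,-0.007,0.01,0,1,0,0,0.01,0,1,0,0,0.01,0,1,0,0,0.01,0,1,0,0,0,0,1,0,0,0,0,1,0,0,0,0,1]'
python3 - <<'E'
from h import *
w=snap('wrist','w1.png')
go(.453,-.3746,.2,10)
for z in(.0,.055,.091,.1045):print(z,proj(w,[.453,-.3746,z]))
cv2.imwrite('pics/w1.png',cv2.resize(w['color'][:,:,::-1],(768,576)))
E
```

```text
time: 3.5
eef_pos: [0.4559, -0.2926, 0.2629]
tool_rot: [[-0.18, 0.984, 0.0], [0.984, 0.18, 0.0], [0.0, 0.001, -1.0]]
ft_force: [0.8, -0.4, 0.0]
finger_gap: 0.999
finger_force: 0.0
time: 4.3
eef_pos: [0.4574, -0.3738, 0.2141]
tool_rot: [[-0.179, 0.984, 0.001], [0.984, 0.179, -0.0], [-0.001, 0.001, -1.0]]
ft_force: [1.0, 0.0, 0.3]
finger_gap: 1.0
finger_force: 0.0
t4.3 pos [ 0.4572 -0.3741  0.2142] yaw 10.3 tilt 0.0016 d(mm) [ 0.2 -4.3 14.2] twist 0.3
0.0 (np.float64(248.90378742965092), np.float64(165.3794138263527))
0.055 (np.float64(248.3672027351836), np.float64(174.9774765654438))
0.091 (np.float64(247.90482423440776), np.float64(183.25274526662767))
0.1045 (np.float64(247.7001288296644), np.float64(186.91756240106062))
```

View pics/w1.png

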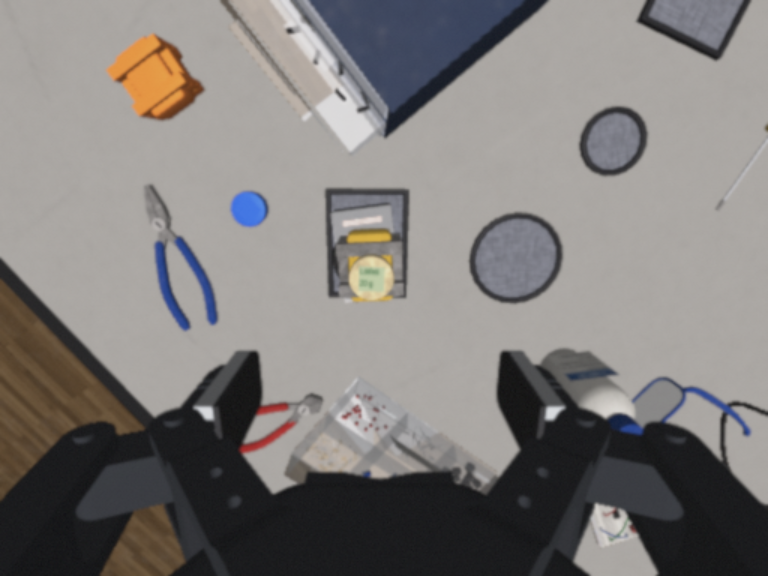

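Wrist view: the tin is at (371,278) of the 1.5x picture, the tray is square to the hand, and the cabinet corner is at (388,135), which leaves clearance. I'll take the tin now, with the fingertips kept above its lower 3.5 mm.

```bash
python3 -c "
from h import *
w=snap('wrist');print(onz(w,247.3,185.3,.1045))"
python3 -m crank '[0,-0.0045,0.012,0,0.65,0,0,0.016,0,0.65,0,0,0.016,0,0.65,0,0,0.016,0,0.65,0,0,0.016,0,0.65,0,0,0.016,0,0.65,0,0,0.010,0,0.65,0,0,0,0,0.65]'
python3 -m crank '[0,0,0.010,0,0.65,0,0,0.006,0,0.65,0,0,0.003,0,0.65,0,0,0,0,0.65,0,0,0,0,0.3,0,0,0,0,0.25,0,0,0,0,0.2,0,0,0,0,0.2]' 30
python3 -c "
from h import *
go(.453,-.3746,.093,10)"
```

```text
[ 0.45219853 -0.37338147  0.1045    ]
time: 5.2
eef_pos: [0.4509, -0.3742, 0.1094]
tool_rot: [[-0.177, 0.984, -0.003], [0.984, 0.177, 0.002], [0.003, -0.003, -1.0]]
ft_force: [-0.1, 0.7, -0.5]
finger_gap: 0.647
finger_force: 0.0
time: 6.0
eef_pos: [0.4524, -0.3757, 0.0929]
tool_rot: [[-0.177, 0.984, 0.001], [0.984, 0.177, -0.001], [-0.001, 0.001, -1.0]]
ft_force: [0.0, -0.1, 2.5]
finger_gap: 0.334
finger_force: 29.7
t6.0 pos [ 0.4524 -0.3757  0.0929] yaw 10.2 tilt 0.0013 d(mm) [ 1.   0.8 -0.1] twist 0.2
```

```bash
python3 -m crank '[0,0,-0.005,0,0.2,0,0,-0.015,0,0.2,0,0,-0.02,0,0.2,0,0,-0.025,0,0.2,0,0,-0.025,0,0.2,0,0,-0.02,0,0.2,0,0,-0.015,0,0.2,0,0,-0.005,0,0.2]'
python3 -m crank '[0.004,0.009,0,0,0.2,0.008,0.018,0,0,0.2,0.012,0.026,0,0,0.2,0.012,0.026,0,0,0.2,0.012,0.026,0,0,0.2,0.012,0.026,0,0,0.2,0.012,0.026,0,0,0.2,0.012,0.026,0,0,0.2]'
python3 -m crank '[0.007,0.014,0,0,0.2,0.003,0.0067,0,0,0.2,0,0,0,0,0.2,0,0,0,0,0.2,0,0,0.02,0,0.2,0,0,0.03,0,0.2,0,0,0.03,0,0.2,0,0,0.02,0,0.2]'
python3 - <<'E'
from h import *
go(.636,-.247,.006,10)
w=snap('wrist','w2.png');t=snap('top','t2.png')
a=cv2.resize(t['color'][165:245,240:340],(500,400),interpolation=2)
b=cv2.resize(w['color'][120:280,150:350],(300,240))
o=np.zeros((400,800,3),np.uint8);o[:,:500]=a;o[:240,500:]=b
cv2.imwrite('pics/m2.png',o[:,:,::-1])
for z in(.006,):print(proj(w,[.636,-.247,z]))
E
```

```text
time: 6.8
eef_pos: [0.4526, -0.3765, 0.2254]
tool_rot: [[-0.177, 0.984, 0.004], [0.984, 0.177, -0.003], [-0.004, 0.003, -1.0]]
ft_force: [0.6, -0.3, -0.8]
finger_gap: 0.332
finger_force: 29.6
time: 7.6
eef_pos: [0.6183, -0.258, 0.2207]
tool_rot: [[-0.178, 0.984, -0.002], [0.984, 0.178, 0.002], [0.002, -0.002, -1.0]]
ft_force: [0.4, 0.0, -0.7]
finger_gap: 0.335
finger_force: 29.6
time: 8.4
eef_pos: [0.6336, -0.2476, 0.1203]
tool_rot: [[-0.174, 0.985, -0.003], [0.985, 0.174, 0.001], [0.001, -0.003, -1.0]]
ft_force: [0.3, 0.6, -0.8]
finger_gap: 0.333
finger_force: 29.6
t8.4 pos [ 0.6336 -0.2476  0.1203] yaw 10.0 tilt 0.0031 d(mm) [  0.    2.8 114.3] twist 0.0
(np.float64(255.21622776470633), np.float64(185.62211861767852))
```

View pics/m2.png

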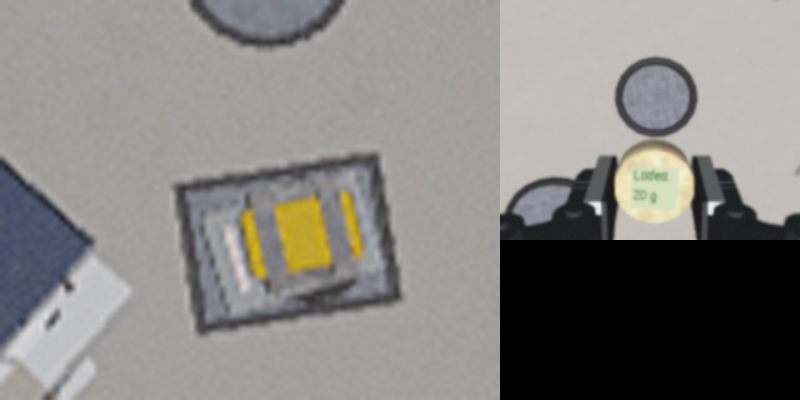

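Tin held level between the fingers. Small dish at (655,96) of the crop, within 2 mm of expected; I'll lower the tin. In the top crop the transformer (300,240) now shows clearly.

```bash
python3 -m crank '[0.001,0.001,0.015,0,0.2,0,0,0.02,0,0.2,0,0,0.02,0,0.2,0,0,0.02,0,0.2,0,0,0.015,0,0.2,0,0,0.01,0,0.2,0,0,0.006,0,0.2,0,0,0.003,0,0.2]'
python3 -m crank '[0,0,0.0025,0,0.2,0,0,0.002,0,0.2,0,0,0.001,0,0.2,0,0,0,0,0.2,0,0,0,0,0.2,0,0,0,0,0.2,0,0,0,0,0.2,0,0,0,0,0.2]'
python3 -c "
from h import *
go(.635,-.247,.005,10)"
```

```text
time: 9.3
eef_pos: [0.637, -0.2458, 0.0133]
tool_rot: [[-0.177, 0.984, 0.0], [0.984, 0.177, -0.0], [-0.0, 0.0, -1.0]]
ft_force: [0.1, -0.3, -1.0]
finger_gap: 0.331
finger_force: 29.7
time: 10.1
eef_pos: [0.6368, -0.2456, 0.0079]
tool_rot: [[-0.177, 0.984, 0.0], [0.984, 0.177, -0.0], [-0.0, 0.0, -1.0]]
ft_force: [0.8, -0.8, 0.0]
finger_gap: 0.334
finger_force: 29.7
t10.1 pos [ 0.6368 -0.2456  0.0079] yaw 10.2 tilt 0.0001 d(mm) [-1.1 -2.   2.9] twist 0.2
```

```bash
python3 -m crank '[-0.001,-0.0015,0.001,0,0.2,0,0,0.001,0,0.2,0,0,0.001,0,0.2,0,0,0,0,0.2,0,0,0,0,0.2,0,0,0,0,0.2,0,0,0,0,0.2,0,0,0,0,0.2]'
python3 -c "
from h import *
go(.635,-.247,.005,10);print(env.observe()['ft_force'])"
```

```text
time: 10.9
eef_pos: [0.6354, -0.2473, 0.0055]
tool_rot: [[-0.177, 0.984, 0.0], [0.984, 0.177, -0.0], [-0.001, 0.0, -1.0]]
ft_force: [-2.4, 0.4, 4.4]
finger_gap: 0.33
finger_force: 33.3
t10.9 pos [ 0.6354 -0.2473  0.0055] yaw 10.2 tilt 0.0006 d(mm) [ 0.3 -0.3  0.5] twist 0.2
[-2.41515535  0.35707433  4.38860072]
```

```bash
python3 -m crank '[0,0,0,0,0.45,0,0,0,0,0.55,0,0,0,0,0.55,0,0,-0.003,0,0.55,0,0,-0.006,0,0.55,0,0,-0.03,0,0.7,0,0,-0.045,0,0.8,0,0,-0.045,0,1]'
python3 -m crank '[0,0,-0.045,0,1,0,0,-0.04,0,1,-0.015,-0.034,0,0,1,-0.015,-0.034,0,0,1,-0.015,-0.034,0,0,1,-0.015,-0.034,0,0,1,-0.015,-0.034,0,0,1,-0.015,-0.034,0,0,1]'
python3 -m crank '[0,0,0,0,1,0,0,0,0,1,0,0,0,0,1,0,0,0,0,1,0,0,0,0,1,0,0,0,0,1,0,0,0,0,1,0,0,0,0,1]'
python3 - <<'E'
from h import *
go(.45,-.372,.2,10)
w=snap('wrist');
u,v=map(int,proj(w,[.45,-.372,.091]));print(u,v)
a=w['color'][v-50:v+50,u-60:u+60]
hsv=cv2.cvtColor(w['color'],cv2.COLOR_RGB2HSV)
m=cv2.inRange(hsv,(18,150,80),(35,255,255));m[:, :u-50]=0;m[:,u+50:]=0;m[:v-50]=0;m[v+50:]=0
P=np.argwhere(m)[:,::-1].astype(np.float32);print(len(P),P.mean(0),cv2.minAreaRect(P),onz(w,*P.mean(0),.09))
cv2.imwrite('pics/w3.png',cv2.resize(a,(720,600),interpolation=2)[:,:,::-1])
E
```

```text
time: 11.7
eef_pos: [0.635, -0.2466, 0.135]
tool_rot: [[-0.177, 0.984, -0.001], [0.984, 0.177, 0.0], [0.0, -0.001, -1.0]]
ft_force: [0.5, -0.3, 1.2]
finger_gap: 0.945
finger_force: 0.0
time: 12.5
eef_pos: [0.4493, -0.3723, 0.2195]
tool_rot: [[-0.177, 0.984, 0.001], [0.984, 0.177, -0.0], [-0.001, 0.001, -1.0]]
ft_force: [-0.3, -0.8, 1.9]
finger_gap: 0.999
finger_force: 0.0
time: 13.3
eef_pos: [0.4507, -0.3714, 0.2187]
tool_rot: [[-0.177, 0.984, -0.0], [0.984, 0.177, 0.0], [0.0, -0.0, -1.0]]
ft_force: [-0.2, 0.5, -0.5]
finger_gap: 1.0
finger_force: 0.0
t13.3 pos [ 0.4507 -0.3714  0.2187] yaw 10.2 tilt 0.0001 d(mm) [-0.5 -0.8 18.7] twist 0.2
251 182
662 [252.4154  176.04381] ((252.0, 178.5), (45.0, 28.0), 90.0) [ 0.44959308 -0.36524107  0.09      ]
```

View pics/w3.png

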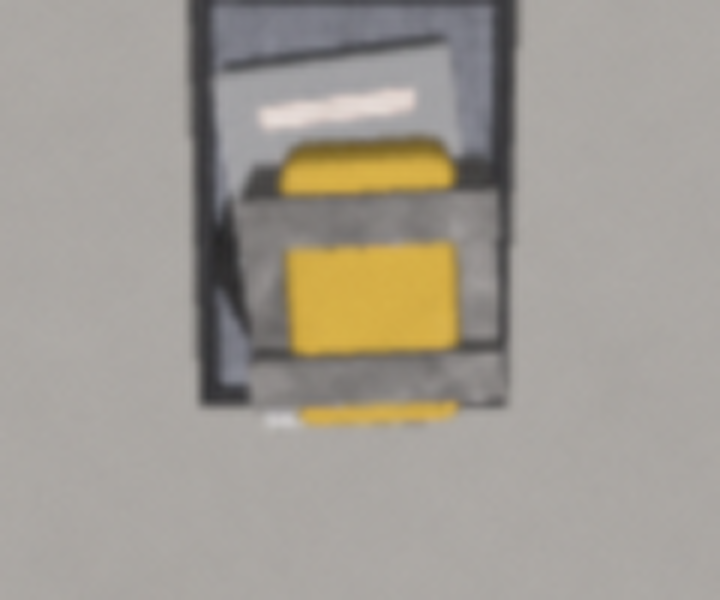

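Transformer rails centre at (375,300) of the crop, i.e. raw (253.5,182), turned about 2.5° anticlockwise from the hand. The case edge is turned about 7.7°. Tin released in its dish.

```bash
python3 -c "
from h import *
w=snap('wrist');p=onz(w,253.5,182,.091);print(p);go(p[0],p[1],.057,12.7)"
python3 -m crank '[0,0.0025,0.01,-2.5,1,0,0,0.025,0,1,0,0,0.03,0,1,0,0,0.03,0,1,0,0,0.025,0,1,0,0,0.018,0,1,0,0,0.01,0,1,0,0,0.004,0,1]'
python3 -c "
from h import *
go(.452,-.3715,.057,12.7)"
```

```text
[ 0.45173801 -0.37115694  0.091     ]
t13.4 pos [ 0.4506 -0.3715  0.2188] yaw 10.2 tilt 0.0000 d(mm) [  0.2   1.2 161.8] twist -2.5
time: 14.2
eef_pos: [0.4527, -0.3707, 0.0659]
tool_rot: [[-0.22, 0.976, -0.001], [0.976, 0.22, 0.001], [0.001, -0.001, -1.0]]
ft_force: [-0.9, -0.6, 0.1]
finger_gap: 1.005
finger_force: 0.0
t14.2 pos [ 0.4527 -0.3707  0.0659] yaw 12.7 tilt 0.0015 d(mm) [-0.6 -0.8  8.9] twist -0.0
```

```bash
python3 -m crank '[0,0,0.005,0,1,0,0,0.004,0,1,0,0,0,0,0.8,0,0,0,0,0.65,0,0,0,0,0.5,0,0,0,0,0.4,0,0,0,0,0.4,0,0,0,0,0.4]' 60
python3 -m crank '[0,0,0,0,0.4,0,0,-0.002,0,0.4,0,0,-0.004,0,0.4,0,0,-0.006,0,0.4,0,0,-0.008,0,0.4,0,0,0,0,0.4,0,0,0,0,0.4,0,0,0,0,0.4]'
python3 - <<'E'
from h import *
go(.448,-.371,.25,10)
s=snap('scene');b=cv2.resize(s['color'][185:275,205:305],(600,540),interpolation=2)
cv2.imwrite('pics/s4.png',b[:,:,::-1])
E
```

```text
time: 15.0
eef_pos: [0.4526, -0.3717, 0.0586]
tool_rot: [[-0.219, 0.976, -0.0], [0.976, 0.219, -0.001], [-0.001, -0.0, -1.0]]
ft_force: [-2.1, 0.6, 5.8]
finger_gap: 0.513
finger_force: 60.8
time: 15.8
eef_pos: [0.453, -0.3708, 0.0776]
tool_rot: [[-0.22, 0.976, -0.0], [0.976, 0.22, 0.0], [0.0, -0.0, -1.0]]
ft_force: [0.2, 0.5, -2.4]
finger_gap: 0.513
finger_force: 61.1
t15.8 pos [ 0.453  -0.3708  0.0776] yaw 12.7 tilt 0.0005 d(mm) [   1.    -4.9 -172.4] twist 2.7
```

View pics/s4.png

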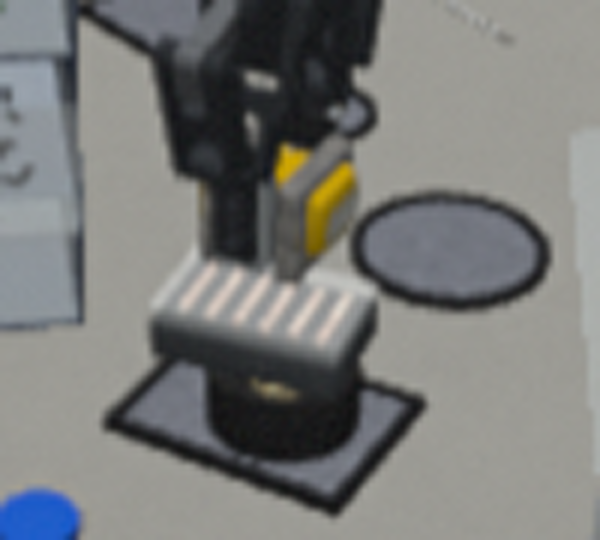

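Transformer lifted level at (320,215); the case stays on the pot. I carry it high to the square tray.

```bash
python3 -m crank '[0,0,-0.01,0,0.4,0,0,-0.02,0,0.4,0,0,-0.03,0,0.4,0,0,-0.03,0,0.4,0,0,-0.03,0,0.4,0,0,-0.025,0,0.4,0.004,0.0055,-0.015,0,0.4,0.01,0.014,-0.005,0,0.4]'
python3 -m crank '[0.0157,0.022,0,0,0.4,0.0157,0.022,0,0,0.4,0.0157,0.022,0,0,0.4,0.0157,0.022,0,0,0.4,0.0157,0.022,0,0,0.4,0.0157,0.022,0,0,0.4,0.0157,0.022,0,0,0.4,0.0157,0.022,0,0,0.4]'
python3 -m crank '[0.0157,0.022,0,0,0.4,0.0157,0.022,0,0,0.4,0.0107,0.014,0,0,0.4,0.004,0.0055,0,0,0.4,0,0,0,5.7,0.4,0,0,0.02,5.7,0.4,0,0,0.03,5.7,0.4,0,0,0.03,5.6,0.4]'
python3 -m crank '[0,0,0.02,0,0.4,0,0,0,0,0.4,0,0,0,0,0.4,0,0,0,0,0.4,0,0,0,0,0.4,0,0,0,0,0.4,0,0,0,0,0.4,0,0,0,0,0.4]'
python3 - <<'E'
from h import *
go(.669,-.129,.0066,-10)
w=snap('wrist');u,v=map(int,proj(w,[.669,-.129,.006]));print(u,v)
cv2.imwrite('pics/w5.png',cv2.resize(w['color'][v-60:v+60,u-80:u+80],(640,480),interpolation=2)[:,:,::-1])
E
```

```text
time: 16.65
eef_pos: [0.4677, -0.3563, 0.2463]
tool_rot: [[-0.215, 0.977, 0.003], [0.977, 0.215, -0.005], [-0.005, 0.002, -1.0]]
ft_force: [-1.2, -0.7, -3.0]
finger_gap: 0.519
finger_force: 61.4
time: 17.45
eef_pos: [0.6136, -0.1912, 0.2434]
tool_rot: [[-0.219, 0.976, 0.0], [0.976, 0.219, -0.0], [-0.0, 0.0, -1.0]]
ft_force: [-0.0, -0.2, -2.8]
finger_gap: 0.514
finger_force: 61.4
time: 18.25
eef_pos: [0.6646, -0.1346, 0.1631]
tool_rot: [[0.179, 0.984, 0.001], [0.984, -0.179, -0.001], [-0.001, 0.002, -1.0]]
ft_force: [0.9, -0.0, -3.2]
finger_gap: 0.511
finger_force: 61.4
time: 19.05
eef_pos: [0.665, -0.133, 0.1431]
tool_rot: [[0.174, 0.985, 0.0], [0.985, -0.174, 0.0], [0.0, 0.0, -1.0]]
ft_force: [0.3, -0.4, -2.8]
finger_gap: 0.515
finger_force: 61.5
t19.1 pos [ 0.665  -0.133   0.1431] yaw -10.0 tilt 0.0004 d(mm) [  4.7   3.2 136.5] twist 0.0
255 175
```

View pics/w5.png

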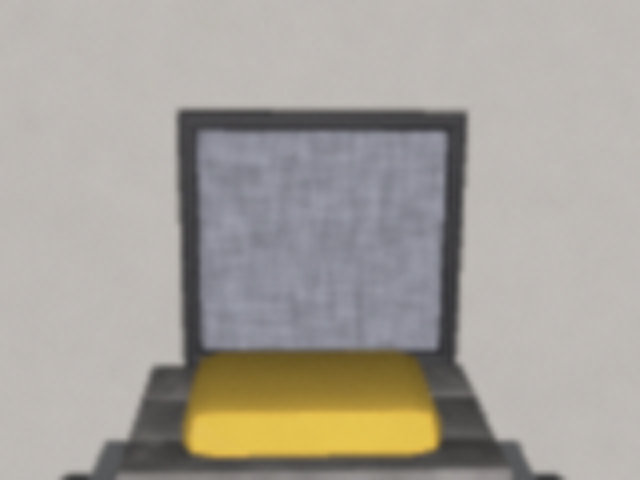

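Square tray centred at (322,238) of the crop, right where predicted and aligned. I'll lower the transformer.

```bash
python3 -m crank '[0.0047,0.0032,0.01,0,0.4,0,0,0.02,0,0.4,0,0,0.025,0,0.4,0,0,0.025,0,0.4,0,0,0.02,0,0.4,0,0,0.015,0,0.4,0,0,0.008,0,0.4,0,0,0.004,0,0.4]'
python3 -m crank '[0,0,0.003,0,0.4,0,0,0.002,0,0.4,0,0,0.001,0,0.4,0,0,0,0,0.4,0,0,0,0,0.4,0,0,0,0,0.4,0,0,0,0,0.4,0,0,0,0,0.4]'
python3 -c "
from h import *
go(.669,-.129,.0066,-10)"
```

```text
time: 19.9
eef_pos: [0.6687, -0.1287, 0.0149]
tool_rot: [[0.173, 0.985, -0.001], [0.985, -0.173, 0.0], [-0.0, -0.001, -1.0]]
ft_force: [-0.1, -0.5, -2.1]
finger_gap: 0.514
finger_force: 61.6
time: 20.7
eef_pos: [0.6689, -0.1289, 0.0099]
tool_rot: [[0.174, 0.985, 0.0], [0.985, -0.174, 0.0], [0.0, 0.0, -1.0]]
ft_force: [0.2, -0.0, -2.8]
finger_gap: 0.515
finger_force: 61.6
t20.7 pos [ 0.6689 -0.1289  0.0099] yaw -10.0 tilt 0.0001 d(mm) [-0.1  0.1  3.3] twist -0.0
```

```bash
python3 -m crank '[0,0,0.001,0,0.4,0,0,0.001,0,0.4,0,0,0.001,0,0.4,0,0,0.0005,0,0.4,0,0,0,0,0.4,0,0,0,0,0.4,0,0,0,0,0.4,0,0,0,0,0.4]'
python3 -c "
from h import *
go(.669,-.129,.0066,-10)"
```

```text
time: 21.5
eef_pos: [0.6689, -0.129, 0.0069]
tool_rot: [[0.174, 0.985, 0.0], [0.985, -0.174, 0.0], [0.0, 0.0, -1.0]]
ft_force: [-3.5, 0.4, 5.0]
finger_gap: 0.518
finger_force: 62.4
t21.5 pos [ 0.6689 -0.129   0.0069] yaw -10.0 tilt 0.0002 d(mm) [-0.   0.1  0.3] twist -0.0
```

```bash
python3 -m crank '[0,0,0,0,0.65,0,0,0,0,0.8,0,0,0,0,0.8,0,0,-0.003,0,0.8,0,0,-0.01,0,0.8,0,0,-0.04,0,1,0,0,-0.045,0,1,0,0,-0.045,0,1]'
python3 -m crank '[0,0,-0.045,0,1,0,0,-0.03,0,1,-0.0347,-0.0217,0,0,1,-0.0347,-0.0217,0,0,1,-0.0347,-0.0217,0,0,1,-0.0347,-0.0217,0,0,1,-0.0347,-0.0217,0,0,1,-0.0347,-0.0217,0,0,1]'
python3 -m crank '[-0.0347,-0.0217,0,0,1,-0.0347,-0.0217,0,0,1,0,0,0,-7,1,0,0,0.01,-7,1,0,0,0.01,-7,1,0,0,0.01,-7,1,0,0,0,0,1,0,0,0,0,1]'
python3 - <<'E'
from h import *
go(.452,-.3715,.2,18)
w=snap('wrist');u,v=map(int,proj(w,[.452,-.371,.055]));print(u,v)
cv2.imwrite('pics/w6.png',cv2.resize(w['color'][v-60:v+60,u-80:u+80],(640,480),interpolation=2)[:,:,::-1])
E
```

```text
time: 22.3
eef_pos: [0.6687, -0.1291, 0.1515]
tool_rot: [[0.174, 0.985, 0.0], [0.985, -0.174, -0.0], [-0.0, 0.0, -1.0]]
ft_force: [1.2, -0.4, -0.6]
finger_gap: 0.998
finger_force: 0.0
time: 23.1
eef_pos: [0.5032, -0.3127, 0.2255]
tool_rot: [[0.174, 0.985, 0.002], [0.985, -0.174, -0.001], [-0.0, 0.002, -1.0]]
ft_force: [0.2, -0.7, -0.2]
finger_gap: 1.001
finger_force: 0.0
time: 23.9
eef_pos: [0.4496, -0.3725, 0.1951]
tool_rot: [[-0.306, 0.952, 0.001], [0.952, 0.306, -0.0], [-0.001, 0.001, -1.0]]
ft_force: [0.0, 0.3, 0.7]
finger_gap: 0.998
finger_force: 0.0
t23.9 pos [ 0.4496 -0.3725  0.1951] yaw 17.8 tilt 0.0010 d(mm) [ 0.2  2.6 -4.9] twist -0.2
254 178
```

View pics/w6.png

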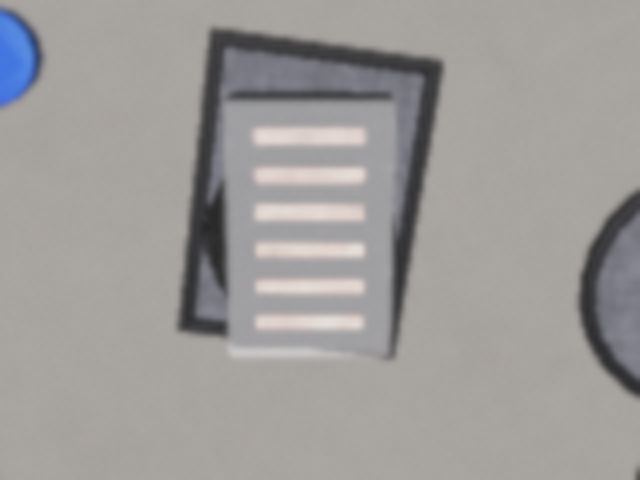

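Case top corners (227,98)–(392,354) of the crop, centre (310,222), i.e. raw (251.5,173.5), aligned with the hand.

```bash
python3 -c "
from h import *
w=snap('wrist');p=onz(w,251.5,173.5,.055);print(p);go(p[0],p[1],.036,18)"
```

```text
[ 0.44722971 -0.36711944  0.055     ]
t24.0 pos [ 0.4499 -0.3727  0.1953] yaw 17.9 tilt 0.0017 d(mm) [  6.4  -1.  159.3] twist -0.1
```

```bash
python3 -m crank '[0.0064,-0.001,0.01,0,1,0,0,0.025,0,1,0,0,0.03,0,1,0,0,0.03,0,1,0,0,0.025,0,1,0,0,0.018,0,1,0,0,0.010,0,1,0,0,0.004,0,1]'
python3 -m crank '[0,0,0.005,0,1,0,0,0.002,0,1,0,0,0,0,0.8,0,0,0,0,0.65,0,0,0,0,0.5,0,0,0,0,0.4,0,0,0,0,0.4,0,0,0,0,0.4]' 35
python3 -c "
from h import *
go(.447,-.367,.036,18)"
```

```text
time: 24.8
eef_pos: [0.4467, -0.3663, 0.0418]
tool_rot: [[-0.309, 0.951, -0.001], [0.951, 0.309, 0.0], [0.0, -0.001, -1.0]]
ft_force: [-0.3, 0.1, -1.0]
finger_gap: 0.999
finger_force: 0.0
time: 25.6
eef_pos: [0.4472, -0.3667, 0.036]
tool_rot: [[-0.309, 0.951, 0.001], [0.951, 0.309, -0.001], [-0.001, 0.001, -1.0]]
ft_force: [-0.1, 0.7, 4.8]
finger_gap: 0.531
finger_force: 36.2
t25.6 pos [ 0.4472 -0.3667  0.036 ] yaw 18.0 tilt 0.0013 d(mm) [-0.2 -0.3 -0. ] twist 0.0
```

```bash
python3 -m crank '[0,0,-0.003,0,0.4,0,0,-0.01,0,0.4,0,0,-0.025,0,0.4,0,0,-0.035,0,0.4,0,0,-0.04,0,0.4,0,0,-0.04,0,0.4,0,0,-0.035,0,0.4,0,0,-0.02,0,0.4]'
python3 -m crank '[0.006,0.011,0,0,0.4,0.0132,0.0237,0,0,0.4,0.0132,0.0237,0,0,0.4,0.0132,0.0237,0,0,0.4,0.0132,0.0237,0,0,0.4,0.0132,0.0237,0,0,0.4,0.0132,0.0237,0,0,0.4,0.0132,0.0237,0,0,0.4]'
python3 -m crank '[0.0132,0.0237,0,0,0.4,0.0132,0.0237,0,0,0.4,0.0132,0.0237,0,0,0.4,0.0132,0.0237,0,0,0.4,0.007,0.0127,0,7,0.4,0,0,0,7,0.4,0,0,0.02,7,0.4,0,0,0.03,7,0.4]'
python3 -m crank '[0,0,0.03,0,0.4,0,0,0.02,0,0.4,0,0,0.01,0,0.4,0,0,0,0,0.4,0,0,0,0,0.4,0,0,0,0,0.4,0,0,0,0,0.4,0,0,0,0,0.4]'
python3 - <<'E'
from h import *
go(.669,-.129,.043,-10)
s=snap('scene');b=cv2.resize(s['color'][120:210,185:285],(600,540),interpolation=2)
cv2.imwrite('pics/s7.png',b[:,:,::-1])
E
```

```text
time: 26.4
eef_pos: [0.4471, -0.3676, 0.2471]
tool_rot: [[-0.308, 0.951, 0.004], [0.951, 0.308, -0.003], [-0.004, 0.003, -1.0]]
ft_force: [0.4, 0.5, -0.8]
finger_gap: 0.527
finger_force: 35.9
time: 27.2
eef_pos: [0.5849, -0.2155, 0.2412]
tool_rot: [[-0.31, 0.951, -0.003], [0.951, 0.31, 0.002], [0.003, -0.002, -1.0]]
ft_force: [0.4, -1.0, -0.8]
finger_gap: 0.525
finger_force: 36.0
time: 28.0
eef_pos: [0.6692, -0.1271, 0.1928]
tool_rot: [[0.178, 0.984, 0.002], [0.984, -0.178, -0.0], [0.0, 0.002, -1.0]]
ft_force: [-0.1, 0.4, -0.5]
finger_gap: 0.529
finger_force: 36.0
time: 28.8
eef_pos: [0.6689, -0.1283, 0.1343]
tool_rot: [[0.174, 0.985, 0.002], [0.985, -0.174, -0.0], [0.0, 0.002, -1.0]]
ft_force: [0.2, -0.6, -0.0]
finger_gap: 0.526
finger_force: 36.0
t28.8 pos [ 0.6689 -0.1283  0.1343] yaw -10.0 tilt 0.0017 d(mm) [-0.7  0.1 91.3] twist -0.0
```

View pics/s7.png

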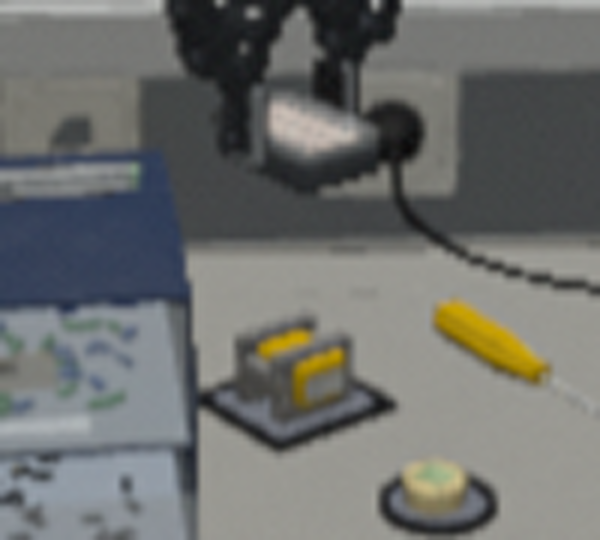

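The case is held level at (320,140), the transformer sits in the square tray (295,370), and the tin in the small dish (437,490). I'll set the case on the transformer's rails.

```bash
python3 -m crank '[0,0,0.01,0,0.4,0,0,0.02,0,0.4,0,0,0.02,0,0.4,0,0,0.015,0,0.4,0,0,0.01,0,0.4,0,0,0.006,0,0.4,0,0,0.004,0,0.4,0,0,0.002,0,0.4]'
python3 -m crank '[0,0,0.001,0,0.4,0,0,0.001,0,0.4,0,0,0.0005,0,0.4,0,0,0.0005,0,0.4,0,0,0.0005,0,0.4,0,0,0,0,0.4,0,0,0,0,0.4,0,0,0,0,0.4]'
python3 -c "
from h import *
go(.669,-.129,.043,-10)"
```

```text
time: 29.65
eef_pos: [0.6687, -0.1282, 0.0465]
tool_rot: [[0.174, 0.985, 0.001], [0.985, -0.174, -0.0], [-0.0, 0.001, -1.0]]
ft_force: [0.4, 0.4, -0.0]
finger_gap: 0.531
finger_force: 36.0
time: 30.45
eef_pos: [0.6685, -0.128, 0.0432]
tool_rot: [[0.174, 0.985, 0.0], [0.985, -0.174, 0.0], [0.0, 0.0, -1.0]]
ft_force: [-0.5, 0.9, 2.3]
finger_gap: 0.53
finger_force: 36.2
t30.4 pos [ 0.6685 -0.128   0.0432] yaw -10.0 tilt 0.0005 d(mm) [-0.9  0.6  0.2] twist 0.0
```

```bash
python3 -m crank '[0,0,0,0,0.65,0,0,0,0,0.8,0,0,0,0,0.85,0,0,-0.003,0,0.9,0,0,-0.01,0,1,0,0,-0.04,0,1,0,0,-0.045,0,1,0,0,-0.045,0,1]'
python3 -m crank '[0,0,-0.035,0,1,0,0,-0.01,0,1,-0.0347,-0.0217,0,0,1,-0.0347,-0.0217,0,0,1,-0.0347,-0.0217,0,0,1,-0.0347,-0.0217,0,0,1,-0.0347,-0.0217,0,0,1,-0.0347,-0.0217,0,0,1]'
python3 -m crank '[-0.0347,-0.0217,0,0,1,-0.0347,-0.0217,0,0,1,0,0,0,-5,1,0,0,0.01,-5,1,0,0,0.02,-5,1,0,0,0.02,-5,1,0,0,0,0,1,0,0,0,0,1]'
python3 - <<'E'
from h import *
go(.448,-.37,.2,10)
w=snap('wrist');u,v=map(int,proj(w,[.448,-.37,.032]));print(u,v)
a=cv2.resize(w['color'][v-60:v+60,u-60:u+60],(480,480),interpolation=2)
s=snap('scene');b=cv2.resize(s['color'][140:220,190:250],(300,400),interpolation=2)
o=np.zeros((480,780,3),np.uint8);o[:,:480]=a;o[:400,480:]=b
cv2.imwrite('pics/w8.png',o[:,:,::-1])
E
```

```text
time: 31.25
eef_pos: [0.6681, -0.1281, 0.1881]
tool_rot: [[0.174, 0.985, 0.0], [0.985, -0.174, -0.0], [-0.0, 0.0, -1.0]]
ft_force: [1.3, 0.1, 0.4]
finger_gap: 0.998
finger_force: 0.0
time: 32.05
eef_pos: [0.5024, -0.3112, 0.2304]
tool_rot: [[0.174, 0.985, -0.001], [0.985, -0.174, 0.001], [0.001, -0.001, -1.0]]
ft_force: [1.0, -1.0, -0.5]
finger_gap: 0.998
finger_force: 0.0
time: 32.85
eef_pos: [0.4489, -0.3711, 0.1807]
tool_rot: [[-0.172, 0.985, -0.001], [0.985, 0.172, 0.001], [0.001, -0.001, -1.0]]
ft_force: [0.3, -0.4, 0.1]
finger_gap: 1.0
finger_force: 0.0
t32.9 pos [ 0.4489 -0.3711  0.1807] yaw 9.9 tilt 0.0010 d(mm) [  1.2  -0.7 -19.3] twist -0.1
251 176
```

View pics/w8.png

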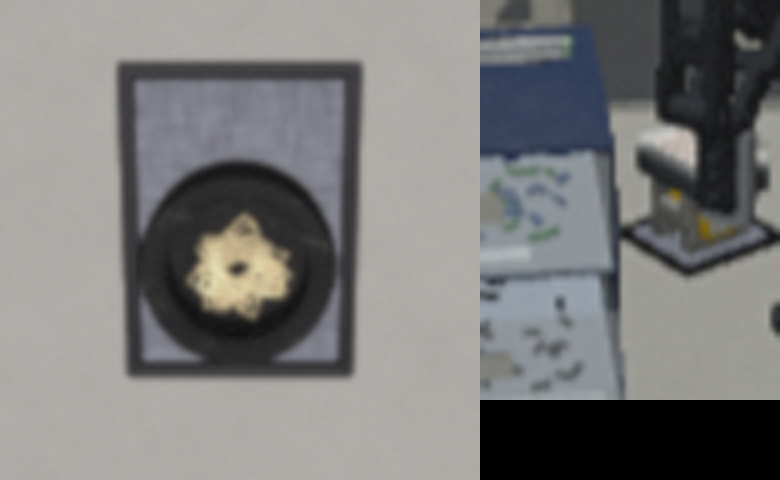

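The pot's rim is centred at about (240,266) of the crop, i.e. raw (251,182.5). Tray centre is at (240,222). The case is resting on the transformer in the right inset.

```bash
python3 -c "
from h import *
w=snap('wrist');print('tray',onz(w,251,116+222/4,.006));p=onz(w,251,182.5,.032);print(p);go(p[0],p[1],.007,10)"
```

```text
tray [ 0.44800475 -0.37209616  0.006     ]
[ 0.44926018 -0.37873169  0.032     ]
t33.0 pos [ 0.4496 -0.372   0.182 ] yaw 9.9 tilt 0.0022 d(mm) [ -6.3  -1.8 175. ] twist -0.1
```

```bash
python3 -m crank '[-0.0063,-0.0012,0.015,0,1,0,0,0.025,0,1,0,0,0.035,0,1,0,0,0.035,0,1,0,0,0.03,0,1,0,0,0.02,0,1,0,0,0.008,0,1,0,0,0.004,0,1]'
python3 -m crank '[0,0,0.003,0,1,0,0,0,0,0.9,0,0,0,0,0.8,0,0,0,0,0.7,0,0,0,0,0.6,0,0,0,0,0.55,0,0,0,0,0.55,0,0,0,0,0.55]' 35
python3 -c "
from h import *
go(.4493,-.3787,.007,10)"
```

```text
time: 33.8
eef_pos: [0.4486, -0.3778, 0.0078]
tool_rot: [[-0.173, 0.985, -0.001], [0.985, 0.173, 0.0], [0.0, -0.001, -1.0]]
ft_force: [0.6, -0.4, 0.3]
finger_gap: 0.999
finger_force: 0.0
time: 34.6
eef_pos: [0.4491, -0.3784, 0.0071]
tool_rot: [[-0.173, 0.985, 0.001], [0.985, 0.173, -0.001], [-0.001, 0.001, -1.0]]
ft_force: [-1.9, 0.7, 5.5]
finger_gap: 0.639
finger_force: 37.2
t34.6 pos [ 0.4491 -0.3784  0.0071] yaw 10.0 tilt 0.0012 d(mm) [-0.4  0.1  0.1] twist -0.0
```

```bash
python3 -m crank '[0,0,-0.003,0,0.5,0,0,-0.01,0,0.5,0,0,-0.02,0,0.5,0,0,-0.025,0,0.5,0,0,-0.025,0,0.5,0,0,-0.015,0,0.5,0,0,-0.005,0,0.5,-0.001,0.008,0,0,0.5]'
python3 -m crank '[-0.001,0.018,0,0,0.5,-0.001,0.025,0,0,0.5,-0.001,0.025,0,0,0.5,-0.001,0.025,0,0,0.5,0,0.018,0,0,0.5,0,0.01,0,0,0.5,0,0.0056,0,0,0.5,0,0,0,0,0.5]'
python3 -m crank '[0,0,0,0,0.5,0,0,0,0,0.5,0,0,0,0,0.5,0,0,0,0,0.5,0,0,0,0,0.5,0,0,0,0,0.5,0,0,0,0,0.5,0,0,0,0,0.5]'
python3 - <<'E'
from h import *
go(.5825,-.36,.0075,10)
w=snap('wrist');print(proj(w,[.5825,-.36,.006]))
cv2.imwrite('pics/w9.png',cv2.resize(w['color'][80:260,140:380],(720,540))[:,:,::-1])
E
```

```text
time: 35.4
eef_pos: [0.4564, -0.3778, 0.1093]
tool_rot: [[-0.172, 0.985, 0.0], [0.985, 0.172, -0.0], [-0.0, 0.0, -1.0]]
ft_force: [1.0, -0.8, -1.1]
finger_gap: 0.645
finger_force: 37.1
time: 36.2
eef_pos: [0.5825, -0.3588, 0.1078]
tool_rot: [[-0.174, 0.985, -0.001], [0.985, 0.174, 0.001], [0.001, -0.001, -1.0]]
ft_force: [-0.3, -0.8, -0.4]
finger_gap: 0.645
finger_force: 37.1
time: 37.0
eef_pos: [0.5825, -0.3592, 0.1088]
tool_rot: [[-0.174, 0.985, 0.0], [0.985, 0.174, 0.0], [0.0, 0.0, -1.0]]
ft_force: [0.5, -0.3, -0.9]
finger_gap: 0.645
finger_force: 37.1
t37.0 pos [ 0.5825 -0.3592  0.1088] yaw 10.0 tilt 0.0001 d(mm) [ -0.8  -0.2 101.3] twist 0.0
(np.float64(252.19603383326543), np.float64(189.74556232927628))
```

View pics/w9.png

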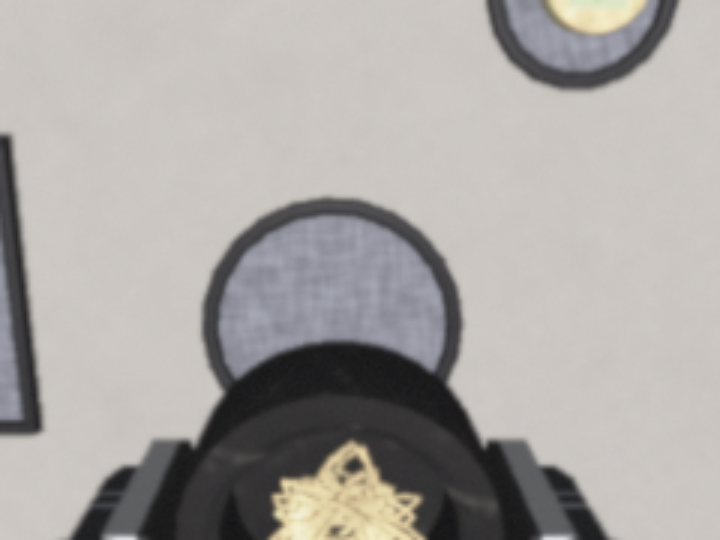

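The large dish is at (332,325) of the crop, i.e. raw (250.7,188.3), within 1.5 mm of expected. The pot is level in the fingers.

```bash
python3 -m crank '[0,-0.001,0.01,0,0.5,0,0,0.02,0,0.5,0,0,0.02,0,0.5,0,0,0.02,0,0.5,0,0,0.013,0,0.5,0,0,0.008,0,0.5,0,0,0.004,0,0.5,0,0,0.002,0,0.5]'
python3 -m crank '[0,0,0.0015,0,0.5,0,0,0.001,0,0.5,0,0,0.001,0,0.5,0,0,0.0005,0,0.5,0,0,0.0005,0,0.5,0,0,0,0,0.5,0,0,0,0,0.5,0,0,0,0,0.5]'
python3 -c "
from h import *
go(.5825,-.36,.0071,10)"
```

```text
time: 37.85
eef_pos: [0.5817, -0.3597, 0.0119]
tool_rot: [[-0.174, 0.985, 0.0], [0.985, 0.174, -0.001], [-0.001, 0.0, -1.0]]
ft_force: [0.0, -0.3, -0.9]
finger_gap: 0.641
finger_force: 37.1
time: 38.65
eef_pos: [0.5816, -0.3594, 0.0073]
tool_rot: [[-0.174, 0.985, 0.0], [0.985, 0.174, -0.0], [-0.0, 0.0, -1.0]]
ft_force: [-0.7, 0.9, -0.4]
finger_gap: 0.644
finger_force: 37.1
t38.6 pos [ 0.5816 -0.3594  0.0073] yaw 10.0 tilt 0.0001 d(mm) [-0.7  0.8  0.2] twist 0.0
```

Not quite touching yet, so I go down another 0.8 mm.

```bash
python3 -m crank '[0,0,0.0004,0,0.5,0,0,0.0004,0,0.5,0,0,0,0,0.5,0,0,0,0,0.5,0,0,0,0,0.5,0,0,0,0,0.5,0,0,0,0,0.5,0,0,0,0,0.5]'
python3 -c "
from h import *
go(.5825,-.36,.0071,10)"
```

```text
time: 39.45
eef_pos: [0.5816, -0.3594, 0.0072]
tool_rot: [[-0.174, 0.985, 0.0], [0.985, 0.174, 0.0], [0.0, 0.0, -1.0]]
ft_force: [-2.3, 1.3, 4.7]
finger_gap: 0.645
finger_force: 37.9
t39.5 pos [ 0.5816 -0.3594  0.0072] yaw 10.0 tilt 0.0003 d(mm) [-0.7  0.8  0.1] twist 0.0
```

```bash
python3 -m crank '[0,0,0,0,0.75,0,0,0,0,0.9,0,0,0,0,1,0,0,-0.003,0,1,0,0,-0.02,0,1,0,0,-0.04,0,1,0,0,-0.045,0,1,0,0,-0.045,0,1]'
python3 -m crank '[0,0,-0.045,0,1,0,0,-0.03,0,1,0.0265,0.0158,0,0,1,0.0265,0.0158,0,0,1,0.0265,0.0158,0,0,1,0.0265,0.0158,0,0,1,0.0265,0.0158,0,0,1,0.0265,0.0158,0,0,1]'
python3 -m crank '[0.0265,0.0158,0,0,1,0.0265,0.0158,0,0,1,0,0,0,5,1,0,0,0,5,1,0,0,0,5,1,0,0,0,5,1,0,0,0,0,1,0,0,0,0,1]'
python3 - <<'E'
from h import *
go(.669,-.129,.043,-10)
w=snap('wrist');print(proj(w,[.669,-.129,.062]))
t=snap('top')
a=cv2.resize(w['color'][110:230,170:330],(640,480),interpolation=2)
cv2.imwrite('pics/w10.png',a[:,:,::-1])
E
```

```text
time: 40.25
eef_pos: [0.5812, -0.3593, 0.1609]
tool_rot: [[-0.173, 0.985, -0.001], [0.985, 0.173, 0.0], [0.0, -0.001, -1.0]]
ft_force: [0.7, -0.1, -0.1]
finger_gap: 0.998
finger_force: 0.0
time: 41.05
eef_pos: [0.6476, -0.1852, 0.2347]
tool_rot: [[-0.173, 0.985, 0.0], [0.985, 0.173, -0.0], [-0.0, 0.0, -1.0]]
ft_force: [0.8, 0.3, -0.7]
finger_gap: 0.997
finger_force: 0.0
time: 41.85
eef_pos: [0.6692, -0.1288, 0.2345]
tool_rot: [[0.172, 0.985, 0.0], [0.985, -0.172, -0.0], [-0.0, 0.0, -1.0]]
ft_force: [0.1, 0.4, 0.5]
finger_gap: 1.002
finger_force: 0.0
t41.9 pos [ 0.6692 -0.1288  0.2345] yaw -9.9 tilt 0.0002 d(mm) [ -0.2  -0.2 191.5] twist 0.1
(np.float64(252.4867523800154), np.float64(172.67040515976169))
```

View pics/w10.png

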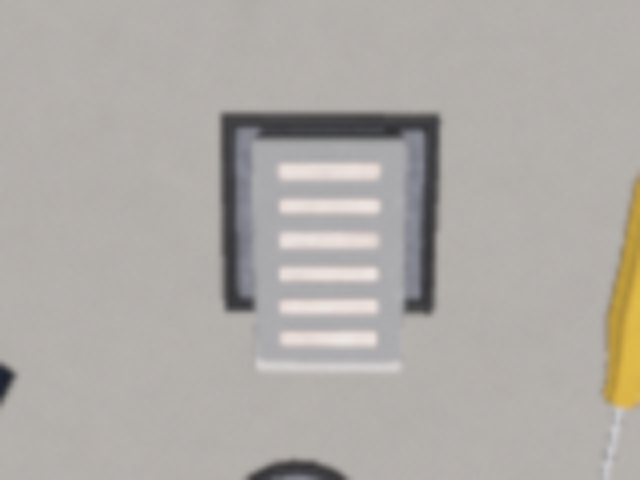

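Case aligned, centred at (329,250) of the crop, exactly under the hand.

```bash
python3 -m crank '[0,0,0.02,0,1,0,0,0.035,0,1,0,0,0.04,0,1,0,0,0.035,0,1,0,0,0.03,0,1,0,0,0.018,0,1,0,0,0.008,0,1,0,0,0.004,0,1]'
python3 -m crank '[0,0,0.0015,0,1,0,0,0,0,0.9,0,0,0,0,0.75,0,0,0,0,0.6,0,0,0,0,0.5,0,0,0,0,0.4,0,0,0,0,0.4,0,0,0,0,0.4]' 35
python3 -c "
from h import *
go(.669,-.129,.043,-10)"
```

```text
time: 42.75
eef_pos: [0.669, -0.1286, 0.0439]
tool_rot: [[0.173, 0.985, -0.001], [0.985, -0.173, 0.0], [0.0, -0.001, -1.0]]
ft_force: [0.1, -0.6, 0.4]
finger_gap: 1.001
finger_force: 0.0
time: 43.55
eef_pos: [0.6699, -0.1289, 0.044]
tool_rot: [[0.174, 0.985, 0.002], [0.985, -0.174, -0.0], [-0.0, 0.002, -1.0]]
ft_force: [-0.5, 0.4, 5.6]
finger_gap: 0.53
finger_force: 37.3
t43.5 pos [ 0.6699 -0.1289  0.044 ] yaw -10.0 tilt 0.0017 d(mm) [-0.2 -0.8  1. ] twist 0.0
```

```bash
python3 -m crank '[0,0,-0.003,0,0.4,0,0,-0.01,0,0.4,0,0,-0.025,0,0.4,0,0,-0.035,0,0.4,0,0,-0.04,0,0.4,0,0,-0.04,0,0.4,0,0,-0.035,0,0.4,0,0,-0.012,0,0.4]'
python3 -m crank '[-0.0116,-0.0073,0,0,0.4,-0.0232,-0.0147,0,0,0.4,-0.0232,-0.0147,0,0,0.4,-0.0232,-0.0147,0,0,0.4,-0.0232,-0.0147,0,0,0.4,-0.0232,-0.0147,0,0,0.4,-0.0232,-0.0147,0,0,0.4,-0.0232,-0.0147,0,0,0.4]'
python3 -m crank '[-0.0232,-0.0147,0,0,0.4,-0.0232,-0.0147,0,0,0.4,-0.0232,-0.0147,0,0,0.4,-0.0232,-0.0147,0,0,0.4,-0.0116,-0.0073,0,-5,0.4,0,0,0.01,-5,0.4,0,0,0.02,-5,0.4,0,0,0.03,-5,0.4]'
python3 -m crank '[0,0,0.03,0,0.4,0,0,0.02,0,0.4,0,0,0.01,0,0.4,0,0,0,0,0.4,0,0,0,0,0.4,0,0,0,0,0.4,0,0,0,0,0.4,0,0,0,0,0.4]'
python3 - <<'E'
from h import *
go(.448,-.3715,.008,10)
w=snap('wrist');print(proj(w,[.448,-.3715,.006]))
cv2.imwrite('pics/w11.png',cv2.resize(w['color'][90:250,150:350],(700,560),interpolation=2)[:,:,::-1])
E
```

```text
time: 44.35
eef_pos: [0.6706, -0.1299, 0.2481]
tool_rot: [[0.174, 0.985, 0.007], [0.985, -0.174, -0.002], [-0.001, 0.007, -1.0]]
ft_force: [0.2, 0.2, -0.6]
finger_gap: 0.531
finger_force: 36.7
time: 45.15
eef_pos: [0.5273, -0.2812, 0.2401]
tool_rot: [[0.175, 0.985, -0.005], [0.985, -0.175, 0.002], [0.002, -0.005, -1.0]]
ft_force: [-0.1, -0.3, 0.2]
finger_gap: 0.528
finger_force: 36.7
time: 45.95
eef_pos: [0.4455, -0.3725, 0.1813]
tool_rot: [[-0.176, 0.984, -0.001], [0.984, 0.176, 0.0], [0.001, -0.001, -1.0]]
ft_force: [0.3, -0.9, -0.2]
finger_gap: 0.531
finger_force: 36.7
time: 46.75
eef_pos: [0.4477, -0.3726, 0.1239]
tool_rot: [[-0.174, 0.985, 0.001], [0.985, 0.174, -0.001], [-0.001, 0.001, -1.0]]
ft_force: [0.7, 0.3, -0.9]
finger_gap: 0.529
finger_force: 36.7
t46.8 pos [ 0.4477 -0.3726  0.1239] yaw 10.0 tilt 0.0017 d(mm) [  1.2   0.4 115.9] twist 0.0
(np.float64(252.79041060584987), np.float64(183.5499969712154))
```

View pics/w11.png

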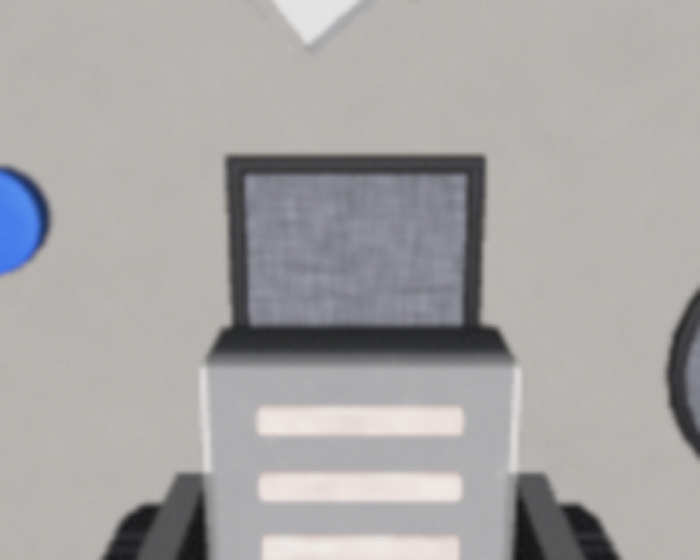

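Tray is square to the case, centred at x≈356 of the crop (raw 252), matching prediction. I'll lower it.

```bash
python3 -m crank '[0.0005,0,0.01,0,0.4,0,0,0.02,0,0.4,0,0,0.025,0,0.4,0,0,0.02,0,0.4,0,0,0.015,0,0.4,0,0,0.01,0,0.4,0,0,0.006,0,0.4,0,0,0.003,0,0.4]'
python3 -m crank '[0,0,0.002,0,0.4,0,0,0.0015,0,0.4,0,0,0.001,0,0.4,0,0,0.001,0,0.4,0,0,0,0,0.4,0,0,0,0,0.4,0,0,0,0,0.4,0,0,0,0,0.4]'
python3 -c "
from h import *
go(.448,-.3715,.008,10)"
```

```text
time: 47.6
eef_pos: [0.4473, -0.3719, 0.0138]
tool_rot: [[-0.174, 0.985, 0.0], [0.985, 0.174, -0.0], [-0.0, 0.0, -1.0]]
ft_force: [0.9, -0.2, 0.0]
finger_gap: 0.528
finger_force: 36.7
time: 48.4
eef_pos: [0.4472, -0.3717, 0.0086]
tool_rot: [[-0.174, 0.985, 0.0], [0.985, 0.174, -0.0], [-0.0, 0.0, -1.0]]
ft_force: [-0.2, 0.4, -0.7]
finger_gap: 0.532
finger_force: 36.7
t48.4 pos [ 0.4472 -0.3717  0.0086] yaw 10.0 tilt 0.0001 d(mm) [0.1 0.8 0.6] twist -0.0
```

```bash
python3 -m crank '[0,0,0.0005,0,0.4,0,0,0.0005,0,0.4,0,0,0.0004,0,0.4,0,0,0,0,0.4,0,0,0,0,0.4,0,0,0,0,0.4,0,0,0,0,0.4,0,0,0,0,0.4]'
python3 -c "
from h import *
go(.448,-.3715,.008,10)"
```

```text
time: 49.2
eef_pos: [0.4472, -0.3718, 0.008]
tool_rot: [[-0.174, 0.985, 0.001], [0.985, 0.174, 0.0], [0.0, 0.001, -1.0]]
ft_force: [-1.6, 2.2, 4.9]
finger_gap: 0.528
finger_force: 37.4
t49.2 pos [ 0.4472 -0.3718  0.008 ] yaw 10.0 tilt 0.0006 d(mm) [ 0.2  0.8 -0. ] twist -0.0
```

```bash
python3 -m crank '[0,0,0,0,0.65,0,0,0,0,0.8,0,0,0,0,0.85,0,0,-0.003,0,0.9,0,0,-0.02,0,1,0,0,-0.04,0,1,0,0,-0.045,0,1,0,0,-0.045,0,1]'
python3 -m crank '[0,0,-0.045,0,1,0,0,-0.045,0,1,0,0,-0.045,0,1,0.03,0,0,0,1,0.04,0,0,0,1,0.04,0,0,0,1,0.04,0,0,0,1,0.04,0,0,0,1]'
python3 -m crank '[0.04,0,0,0,1,0.04,0,0,0,1,0.03,0,0,0,1,0,0,0,0,1,0,0,0,0,1,0,0,0,0,1,0,0,0,0,1,0,0,0,0,1]'
python3 - <<'E'
from h import *
t=snap('top');s=snap('scene')
a=cv2.resize(t['color'][60:250,170:370],(400,380),interpolation=2)
b=cv2.resize(s['color'][165:275,205:305],(400,440),interpolation=2)
o=np.zeros((440,800,3),np.uint8);o[:380,:400]=a;o[:,400:]=b
cv2.imwrite('pics/f.png',o[:,:,::-1])
E
```

```text
time: 50.0
eef_pos: [0.4467, -0.3716, 0.1615]
tool_rot: [[-0.173, 0.985, -0.001], [0.985, 0.173, 0.0], [0.0, -0.001, -1.0]]
ft_force: [1.8, 0.3, 0.4]
finger_gap: 0.999
finger_force: 0.0
time: 50.8
eef_pos: [0.4135, -0.1833, 0.2951]
tool_rot: [[-0.173, 0.985, 0.0], [0.985, 0.173, 0.0], [0.0, 0.0, -1.0]]
ft_force: [0.7, 0.4, 0.2]
finger_gap: 0.999
finger_force: 0.0
time: 51.6
eef_pos: [0.3951, -0.0775, 0.2951]
tool_rot: [[-0.171, 0.985, -0.0], [0.985, 0.171, -0.0], [-0.0, -0.0, -1.0]]
ft_force: [-0.5, -0.2, -0.0]
finger_gap: 1.001
finger_force: 0.0
```

View pics/f.png

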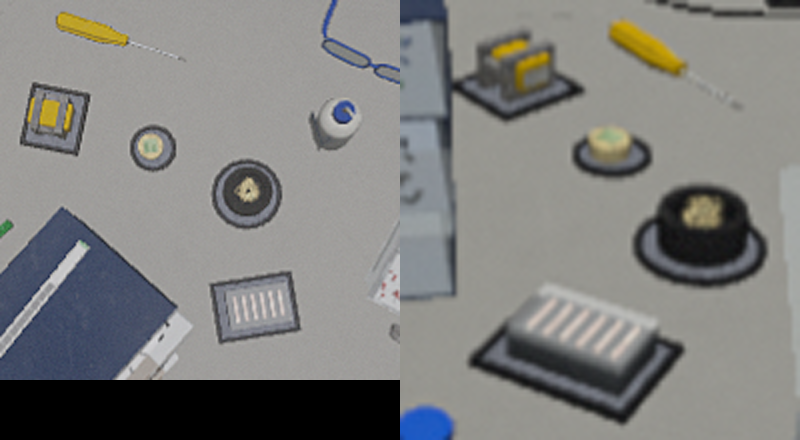

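All four sit flat and central inside their holders: transformer (52,117), tin (150,147), pot (247,192), case (257,305). The bottle and screwdriver are unmoved, so I'm handing in.

```bash
python3 -c "
from plant import workorder
print(workorder.sign_off())"
```

```text
the job is handed in; nothing more can be done
None
```

The job is handed in at about 52 s: in the last pictures the tin, transformer, tip cleaner and case each sit flat in their own holders, and the bottle and screwdriver are where they were; the sign-off returned no verdict.

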